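Set out the seasoning station on its matching coasters

ROBOT

A 6-joint arm with a two-finger parallel gripper is mounted at the origin on a cart in front of the work surface, level with it; the furniture and walls round the work are solid. World frame = base frame: x ahead of the robot, y to its left, z up, the work surface at z = 0. Lengths are in m, angles in rad, forces in N, time in s.
With the tool pointing down it reaches from about 0.3 to 0.875 m from the base axis. Payload 6.4 kg.
Tool frame: the origin (TCP) lies on the centre line of the jaws, within the pads' length; the fingertips stand 25 mm ahead of it and the grasp point (between the pads) lies 6 mm ahead of it (ctrl.tip_reach is the distance from the TCP to the fingertips, in m); z points along the fingers, y is the line along which they close (so a half turn about z gives the same grasp; the last joint's range is limited). The gripper opens to 85 mm and grips with 20 to 120 N. Pads are 22 mm wide; open, the fingers measure 114 mm over their backs; the gripper's body (76 mm by 85 mm) begins 54 mm behind the grasp point. The pads swing forward as they close: fully open they stand 13 mm farther back than shut.
Start: joints at [-1.526, 0.181, 1.607, -0, 1.354, -0.206], TCP at [0.143, -0.557, 0.256] pointing down, gripper open.
Joint ranges: [-2.99, 2.99], [-0.89, 2.07], [0.3, 2.58], [-1.14, 4.28], [0, 2.63], [-3.12, 3.12]. Speed limits (rad/s): [2.57, 2.57, 3.01, 3.14, 3.14, 3.14].

INTERFACE

Orientations are given as a unit quaternion [w, x, y, z].
In Python, from bench import ctrl gives the robot as it stands.
- The arm moves only by the tool servo_tool, never from a script. Its argument "motion" is a list that holds one entry, the list of rows, each a list of 5 numbers: the shift along the tool's x, y, z in cm, then the turn about the tool's z in degrees, then the closure, from -1 (fully open) to 1 (shut). In form: [[[dx, dy, dz, twist, claw], ...]]. A call has 1 to 5 rows; each row is the pose to reach, as a shift and turn from the pose commanded when the call began, along the tool's axes at that moment; what a row does not reach only later rows make up. A row lasts 1/10 s, in which the tool goes at most 50 mm and 8.59 degrees, less where a joint would pass 70% of its speed; a pose out of reach is approached as far as the arm can. A call with a gripper value outside its range is refused whole. The fingers move at their own pace and stop on an object; the grip force is fixed at half the most. Time passes only in rows, so rows that repeat a pose let the fingers close. It gives the time, the measured TCP pose, the force, the opening and the grip force at its end, in the units of the state.
- ctrl.get_obs(): the state, without advancing time (a new reading comes with each control period).
- ctrl.camera(name): name is "scene" or "top"; returns a dict with "pixels" (400x640x3 uint8, red, green, blue), "depth" (400x640 float32, m along the optical axis (not along the pixel's ray), 0 where there is no reading), "fx", "fy", "cx", "cy" (pixels), "k1" (the pictures are not rectified: a ray, as slopes to the right and down, at radius r is drawn at 1 + k1 r^2 times it, then the intrinsics apply), "R" (3x3) and "t" (3): a world point X has camera coordinates R X + t. Camera axes: x right, y down, z forward; pixel columns grow to the right and rows downward; lengths in m; the calibration is good to about 2 mm. A picture is of the moment at which its call begins.
- ctrl.hand_in(): hands the job in; it is judged then, once.
The state is a dict: "time_s": time; "q": joint angles; "dq": joint speeds; "joint_efforts": joint torques, N m; "eef_pos": TCP position; "eef_rot": TCP orientation; "wrist_force": force on the tool from outside, world axes, zero at the start; "torque": the same for the moment, N m; "opening": opening from 0.0 (shut) to 1.0 (fully open); "grasp_force": force on a finger pad.
Only numpy, scipy, OpenCV 4.12 (cv2) and the standard library are available. Lean on these libraries where they do the work, as an engineer would, in place of code of your own. Each camera call takes 0.05 s, during which the arm holds its last target. There are 200 camera calls.

TASK

Set out the seasoning things: stand the pepper mill, the salt shaker and the two square white pots upright, each centred on the slate coaster whose engraved outline matches its foot, the pots square with their outlines. The small pot is nested in the large one: lift it straight out before you lift the large pot. Set everything down rather than dropping it, tip nothing over, and leave the food tin and the spice jar where they stand.

Things in the scene. Friction and masses are not known exactly. Their poses are not given: they have to be found in the camera images.
- pepper_mill: wooden pepper mill, standing, 170 mm tall, round foot 58 mm across; its rounded head (49 mm wide, from 123 to 159 mm up, widest about 140 mm up) can be gripped from above. Origin: centre of its underside, z up.
- salt_shaker: salt shaker of clear glass with a grey domed cap, standing, 90 mm tall; round, body 44 mm across up to 66 mm height, cap 34 mm across. Origin: centre of its underside, z up.
- large_pot: low square open pot of white ceramic, 66 x 66 mm, 46 mm tall, walls 6 mm, floor 6 mm thick; straight upright sides, parallel to its own x and y axes. At the start the small pot stands inside it. Origin: centre of its underside, z up.
- small_pot: tall square open pot of white ceramic, 48 x 48 mm, 64 mm tall, walls 4 mm; straight upright sides, parallel to its own x and y axes. At the start it stands on the large pot's inner floor, 3 mm play all round, its sides parallel to the large pot's, and its rim stands 24 mm above the large pot's rim (70 mm above the worktop). Origin: centre of its underside, z up.
- coaster_round_large: large round slate-grey coaster, fixed to the worktop, 8 mm thick, with a thin pale line engraved in its top that is exactly the outline of the pepper mill's foot: coaster 74 mm across, circle 58 mm. Origin: centre of its underside, z up.
- coaster_round_small: small round slate-grey coaster, fixed to the worktop, 8 mm thick, with a thin pale line engraved in its top that is exactly the outline of the salt shaker's foot: coaster 60 mm across, circle 44 mm. Origin: centre of its underside, z up.
- coaster_square_large: large square slate-grey coaster, fixed to the worktop, 8 mm thick, with a thin pale line engraved in its top that is exactly the outline of the large pot's foot: coaster 82 x 82 mm, square 66 mm, sides parallel to its own x and y axes. Origin: centre of its underside, z up.
- coaster_square_small: small square slate-grey coaster, fixed to the worktop, 8 mm thick, with a thin pale line engraved in its top that is exactly the outline of the small pot's foot: coaster 64 x 64 mm, square 48 mm, sides parallel to its own x and y axes. Origin: centre of its underside, z up.
- tuna_tin: flat round food tin, 86 mm across, 40 mm tall, loose; a bystander to be left alone. Origin: centre of its underside, z up.
- spice_jar: round glass spice jar with a black cap, 41 mm across, 105 mm tall, loose; a bystander to be left alone. Origin: centre of its underside, z up.
There are look-alikes about, which are no part of the job. What is shaped like the salt_shaker but turquoise is not meant. Leave any red look-alike of the coaster_round_large alone.

How it is judged:
By the outcome, as a careful person would: the job done as asked, in the order asked, and still so for the second after the job is handed in, with the robot touching nothing.
It also fails if it takes over 112 s, if anything falls off the work surface, if the arm or the gripper's body presses on something with over 40 N, if the wrist force passes 120 N, or if a joint passes its speed limit or range.

## Working session

There is one attempt and no reset: what is moved stays moved. The work goes in short steps, Python scripts to look and compute and a tool call to move; the robot and the scene stay as the last step left them, time stands still between calls to the robot, and variables do not carry over. Pictures are saved under pics/ and viewed, at most 17 in all, crops included, and the job is handed in when it is done.

Besides the shell and the picture viewer there is one more tool, called after ">>>" as name([rows], argument=value, ...), one row to a line, values as JSON. servo_tool: Moves the arm, as the interface text tells. Its arguments: {"type":"object","properties":{"motion":{"type":"array"}},"required":["motion"]}

```bash
ls; mkdir -p pics; cat > h.py <<'E'
import numpy as np, cv2
from bench import ctrl
def save(n,im): cv2.imwrite('pics/'+n+'.png',cv2.cvtColor(im,cv2.COLOR_RGB2BGR))
def ray(c,u,v):
    K=np.array([[c['fx'],0,c['cx']],[0,c['fy'],c['cy']],[0,0,1.]])
    p=cv2.undistortPoints(np.array([[[u,v]]],float),K,np.array([c['k1'],0,0,0,0.]))[0,0]
    R=np.array(c['R']);t=np.array(c['t'])
    return -R.T@t, R.T@np.array([p[0],p[1],1.])
def onz(c,u,v,z):
    o,d=ray(c,u,v); return (o+d*(z-o[2])/d[2])
def proj(c,X):
    K=np.array([[c['fx'],0,c['cx']],[0,c['fy'],c['cy']],[0,0,1.]])
    return cv2.projectPoints(np.array(X,float).reshape(-1,3),cv2.Rodrigues(np.array(c['R']))[0],np.array(c['t'],float),K,np.array([c['k1'],0,0,0,0.]))[0][:,0]
def cloud(c):
    v,u=np.mgrid[0:400,0:640]
    K=np.array([[c['fx'],0,c['cx']],[0,c['fy'],c['cy']],[0,0,1.]])
    p=cv2.undistortPoints(np.stack([u.ravel(),v.ravel()],1).astype(float)[:,None],K,np.array([c['k1'],0,0,0,0.]))[:,0]
    z=c['depth'].ravel(); P=np.c_[p*z[:,None],z]
    return ((P-np.array(c['t']))@np.array(c['R'])).reshape(400,640,3)
E
python3 - <<'E'
from h import *
import pickle
s={n:ctrl.camera(n) for n in('scene','top')}
pickle.dump(s,open('s0.pkl','wb'))
for n in s: save(n+'0',s[n]['pixels']); c=s[n]; print(n,c['fx'],c['cx'],c['cy'],c['k1'],-np.array(c['R']).T@np.array(c['t']),np.array(c['R'])[2])
print(ctrl.get_obs())
E
```

```text
pics
scene 443.8792631535949 321.30691279366806 207.48382338730084 -0.10987918592922767 [-0.30143057  0.49409401  0.81338533] [ 0.64008401 -0.45916852 -0.61600059]
top 368.5967584717106 323.925001722577 201.50007838812235 -0.036410888328077935 [ 0.42214909 -0.09372322  1.18200403] [ 0.08057441  0.0221149  -0.99650323]
{'time_s': 0.1, 'q': array([-1.52631343e+00,  1.81483410e-01,  1.60790525e+00, -2.73541160e-05,
        1.35379692e+00, -2.06305068e-01]), 'dq': array([-0.00010597,  0.00101132, -0.0013014 ,  0.00050133,  0.00063228,
       -0.00010615]), 'joint_efforts': array([-5.08923295e-04, -4.45882452e+01, -3.52239311e+01, -2.93104131e-04,
        4.20081298e-03, -7.88789663e-06]), 'eef_pos': array([ 0.14268179, -0.5565434 ,  0.25546618]), 'eef_rot': array([-7.94937471e-04,  9.92147786e-01,  1.25068526e-01,  5.10621958e-05]), 'wrist_force': array([-0.11277775,  0.42477602, -0.09647798]), 'torque': array([-0.00521171,  0.00430113,  0.01516478]), 'grasp_force': 0.0, 'opening': 1.0033346170442985}
```

View pics/scene0.png

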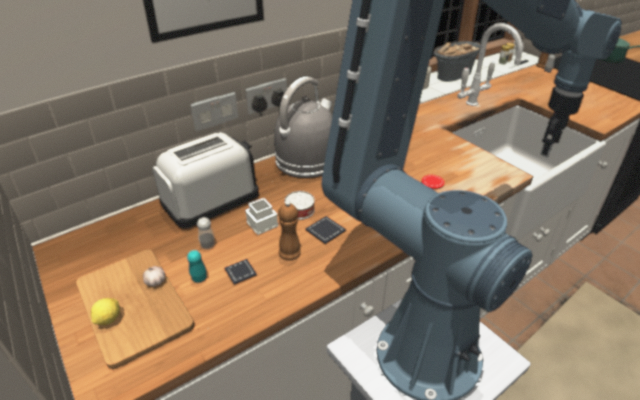

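View pics/top0.png

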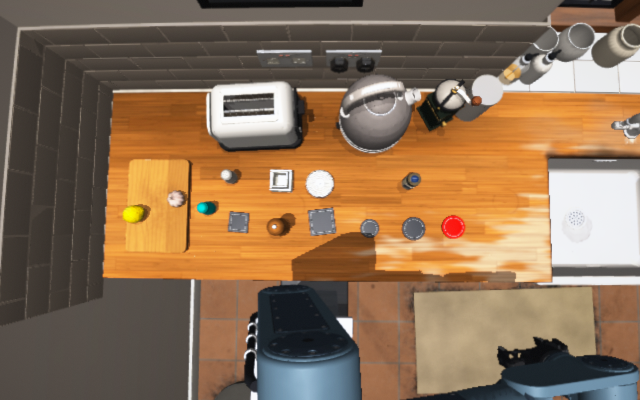

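```bash
python3 - <<'E'
from h import *
import pickle
s=pickle.load(open('s0.pkl','rb'))
t=s['top'];p=t['pixels']
a=cv2.resize(p[150:250,190:320],None,fx=6,fy=6,interpolation=cv2.INTER_CUBIC)[:, :780]
save('ctop',a)
q=s['scene']['pixels'][170:290,180:350]
save('cscene',cv2.resize(q,None,fx=4.6,fy=4.6,interpolation=cv2.INTER_CUBIC))
# segmentation in top
W=cloud(t)
hsv=cv2.cvtColor(p,cv2.COLOR_RGB2HSV)
m=((hsv[...,1]<110)|(W[...,2]>0.02)).astype(np.uint8); m[:150]=0;m[262:]=0;m[:,:195]=0;m[:,480:]=0
n,l,st,ce=cv2.connectedComponentsWithStats(m)
for i in range(1,n):
    if st[i,4]>40:
        z=W[l==i][:,2]; print(st[i],ce[i].round(2),'zmed %.3f p95 %.3f'%(np.median(z),np.percentile(z,95)),onz(t,*ce[i],0.004).round(4))
print('table z',np.median(W[200:205,340:360,2]),W[195:205,440:470,2].mean())
E
```

```text
[359 150  27   3  65] [372.   150.82] zmed 0.027 p95 0.052 [ 0.683 -0.222  0.004]
[221 169  17  15 190] [228.82 175.99] zmed 0.077 p95 0.090 [0.5987 0.2424 0.004 ]
[269 169  24  23 521] [280.8  180.07] zmed 0.043 p95 0.071 [0.586  0.0724 0.004 ]
[305 170  29  28 638] [319.39 183.39] zmed 0.037 p95 0.041 [ 0.5758 -0.0525  0.004 ]
[402 172  19  18 235] [411.05 180.44] zmed 0.104 p95 0.109 [ 0.587 -0.347  0.004]
[196 201  20  14 209] [205.99 207.63] zmed 0.074 p95 0.089 [0.4951 0.3141 0.004 ]
[308 208  28  28 653] [321.54 221.37] zmed 0.008 p95 0.012 [ 0.4537 -0.0605  0.004 ]
[228 212  21  21 387] [238.2  221.92] zmed 0.008 p95 0.012 [0.4498 0.2076 0.004 ]
[266 217  23  19 327] [276.81 226.41] zmed 0.150 p95 0.163 [0.4365 0.0826 0.004 ]
[361 217  75  38 892] [408.07 238.43] zmed 0.003 p95 0.011 [ 0.4015 -0.3356  0.004 ]
[360 219  19  19 272] [369.29 227.88] zmed 0.008 p95 0.011 [ 0.4341 -0.2127  0.004 ]
[450 241  30  15 301] [467.32 248.42] zmed -0.000 p95 0.004 [ 0.3711 -0.5231  0.004 ]
table z 0.00017720372324883367 0.01586960007844949
```

View pics/ctop.png

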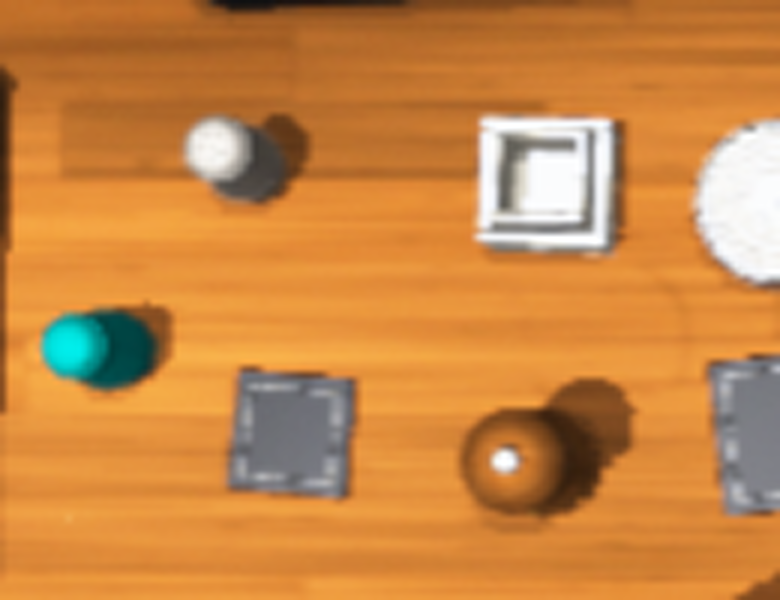

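View pics/cscene.png

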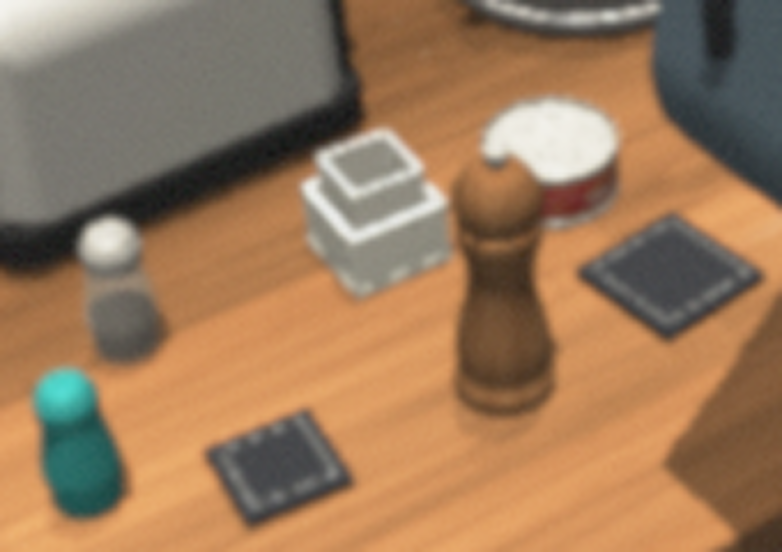

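Candidates seen in the top view:
- **Salt shaker:** the grey-capped one at (228,175) is the one I want. The turquoise one at (205,208) is the look-alike.
- **Large round coaster:** the slate one at (413,228) is the one I want. The red one at (453,227) is not.
- **Other coasters:** small round (369,228), large square (321,221), small square (238,222).
- **Everything else:** mill (277,226), nested pots (281,181), tin (319,183), jar (411,180).

The crops confirm the grey shaker and the nested pots.

```bash
cat > meas.py <<'E'
from h import *
def tops(t):
    W=cloud(t);p=t['pixels'];hsv=cv2.cvtColor(p,cv2.COLOR_RGB2HSV)
    return W,hsv
def blob(m,u,v,r):
    k=np.zeros_like(m,np.uint8);k[v-r:v+r+1,u-r:u+r+1]=1
    k&=m.astype(np.uint8); n,l,st,ce=cv2.connectedComponentsWithStats(k)
    i=1+np.argmax(st[1:,4]); return (l==i).astype(np.uint8),ce[i],st[i]
def poly(c,k,z):
    ct=max(cv2.findContours(cv2.resize(k*255,None,fx=4,fy=4,interpolation=cv2.INTER_LINEAR)//128,cv2.RETR_EXTERNAL,cv2.CHAIN_APPROX_NONE)[0],key=len)[:,0]
    return np.array([onz(c,(u+.5)/4-.5,(v+.5)/4-.5,z)[:2] for u,v in ct])
def rect(P): 
    (c,s,a)=cv2.minAreaRect((P*1000).astype(np.float32)); return np.round(np.array(c),1),np.round(s,1),round((a+45)%90-45,1)
def circ(P):
    A=np.c_[2*P,np.ones(len(P))]; x=np.linalg.lstsq(A,(P**2).sum(1),rcond=None)[0]
    return (x[:2]*1000).round(1), round(2000*np.sqrt(x[2]+x[0]**2+x[1]**2),1)
E
python3 - <<'E'
from meas import *
import pickle
s=pickle.load(open('s0.pkl','rb'));t=s['top'];W,h=tops(t);S,V=h[...,1],h[...,2]
g=(S<110)&(V<150)
for n,u,v in(('SqL',321,221),('SqS',238,222),('RdS',369,228),('RdL',413,228)):
    k,ce,st=blob(g,u,v,16); P=poly(t,k,.004); print(n,ce.round(1),'A',st[4],rect(P),circ(P),'z',np.median(W[v-4:v+5,u-4:u+5,2]).round(4))
for n,u,v,z0,z1 in(('mill',277,226,.12,.14),('salt',226,175,.072,.078),('lp',281,181,.03,.046),('sp',281,181,.058,.070)):
    k,ce,st=blob(W[...,2]>z0,u,v,18); P=poly(t,k,z1); Z=W[k>0][:,2];print(n,ce.round(1),'A',st[4],rect(P),circ(P),'ztop',np.percentile(Z,[50,90,97]).round(3))
c=s['scene'];Wc=cloud(c)
def near(n,x,y,r):
    d=np.hypot(Wc[...,0]-x,Wc[...,1]-y); k=(d<r)&(Wc[...,2]>.005)&(Wc[...,2]<.2); Q=Wc[k]; print('scene',n,len(Q),'zpct',np.percentile(Q[:,2],[50,90,99]).round(3)); return k
near('mill',.44,.083,.04);near('salt',.6,.235,.04);near('pots',.586,.07,.06);near('SqL',.4537,-.0605,.04);near('SqS',.45,.2076,.03)
# two-ray triangulation of square coaster centres, scene silhouettes
hc=cv2.cvtColor(c['pixels'],cv2.COLOR_RGB2HSV)
def tri(a,b):
    (o,d),(p,e)=a,b; A=np.c_[d,-e]; x=np.linalg.lstsq(A,p-o,rcond=None)[0]; return ((o+d*x[0]+p+e*x[1])/2).round(4),np.linalg.norm(o+d*x[0]-p-e*x[1]).round(4)
for n,u,v,ut,vt in(('SqL',325,229,321,221),('SqS',240,271,238,222)):
    k,ce,st=blob((hc[...,1]<110)&(hc[...,2]<130),u,v,22); kt,ct,_=blob(g,ut,vt,16); print('tri',n,ce.round(1),st[4],tri(ray(c,*ce),ray(t,*ct)))
print('tip',ctrl.tip_reach)
E
```

```text
SqL [321.9 221.2] A 569 (array([453.9, -60.9]), array([83.8, 82.8]), 7.0) (array([454.5, -60.7]), np.float64(91.5)) z 0.0077
SqS [238.1 221.9] A 346 (array([450. , 207.9]), array([65.9, 65.5]), -4.6) (array([450. , 207.7]), np.float64(71.6)) z 0.0078
RdS [369.6 228.2] A 245 (array([ 433.7, -213.3]), array([58.2, 58.7]), -44.8) (array([ 434. , -212.8]), np.float64(58.2)) z 0.0077
RdL [413.3 228.2] A 399 (array([ 434.7, -351.6]), array([72.2, 72.6]), 0.4) (array([ 433.9, -352.3]), np.float64(72.0)) z 0.0085
mill [274.7 226.4] A 249 (array([434.6,  68.8]), array([50.4, 49.9]), -44.4) (array([435. ,  68.4]), np.float64(50.0)) ztop [0.154 0.159 0.169]
salt [226.2 174.2] A 102 (array([593.8, 228.7]), array([33.1, 36.5]), 0.2) (array([593.1, 229.5]), np.float64(34.4)) ztop [0.086 0.09  0.093]
lp [280.1 179.7] A 306 (array([580.6,  68.3]), array([70.6, 68.7]), -2.7) (array([580.6,  69. ]), np.float64(76.0)) ztop [0.049 0.071 0.073]
sp [278.5 179. ] A 97 (array([579.6,  69.9]), array([51.9, 53.7]), -4.2) (array([580.4,  69.2]), np.float64(56.0)) ztop [0.069 0.073 0.075]
scene mill 1015 zpct [0.085 0.153 0.166]
scene salt 434 zpct [0.05  0.086 0.09 ]
scene pots 780 zpct [0.044 0.067 0.072]
scene SqL 411 zpct [0.008 0.01  0.011]
scene SqS 285 zpct [0.007 0.009 0.011]
tri SqL [325.1 229.6] 565 (array([ 0.4544, -0.0612,  0.0016]), np.float64(0.0006))
tri SqS [240.1 271.5] 447 (array([0.4499, 0.2082, 0.0019]), np.float64(0.0005))
tip 0.025
```

>>> servo_tool([
  [[2.5,-3.0,0,3,-1],[6,-7.3,0,6.5,-1],[9.5,-11.6,0,10.5,-1],[12.5,-15.2,0,14.4,-1],[14.3,-17.4,0,14.4,-1]],
])

```text
time_s: 0.6
eef_pos: [0.2387, -0.3501, 0.2557]
eef_rot: [-0.001, 1.0, -0.001, -0.0]
wrist_force: [0.7, -0.9, 0.0]
opening: 1.001
grasp_force: 0.0
```

>>> servo_tool([
  [[1.5,-3.0,0,0,-1],[3.5,-7.5,0,0,-1],[5.5,-12,0,0,-1],[7.5,-16.5,0,0,-1],[10,-21,0,0,-1]],
])

```text
time_s: 1.1
eef_pos: [0.3374, -0.1424, 0.2562]
eef_rot: [0.0, 1.0, -0.001, 0.0]
wrist_force: [1.5, -0.7, -0.3]
opening: 1.002
grasp_force: 0.0
```

>>> servo_tool([
  [[2,-4.5,0,0,-1],[4.5,-9,0,0,-1],[6.5,-13.5,0,0,-1],[8.5,-18,0,0,-1],[9.6,-20.9,0,0,-1]],
])

```text
time_s: 1.6
eef_pos: [0.434, 0.0677, 0.2561]
eef_rot: [-0.0, 1.0, 0.001, 0.0]
wrist_force: [-0.6, -0.6, 0.7]
opening: 1.0
grasp_force: 0.0
```

>>> servo_tool([
  [[0,0,0,0,-1],[0,0,0,0,-1],[0,0,0,0,-1]],
])

```text
time_s: 1.9
eef_pos: [0.4332, 0.064, 0.256]
eef_rot: [0.0, 1.0, -0.001, -0.0]
wrist_force: [0.3, 0.1, 0.9]
opening: 1.001
grasp_force: 0.0
```

```bash
python3 - <<'E'
from h import *
import pickle
print(ctrl.get_obs()['eef_pos'],ctrl.get_obs()['eef_rot'])
s={n:ctrl.camera(n) for n in('scene','top')};pickle.dump(s,open('s1.pkl','wb'))
save('scene1',cv2.resize(s['scene']['pixels'][90:300,170:390],None,fx=2.6,fy=2.6)); save('top1',cv2.resize(s['top']['pixels'][130:270,190:490],None,fx=2.6,fy=2.6))
E
```

```text
[0.43315922 0.06397781 0.25598938] [ 1.39218003e-04  9.99999766e-01 -5.42728230e-04 -3.92186818e-04]
```

View pics/scene1.png

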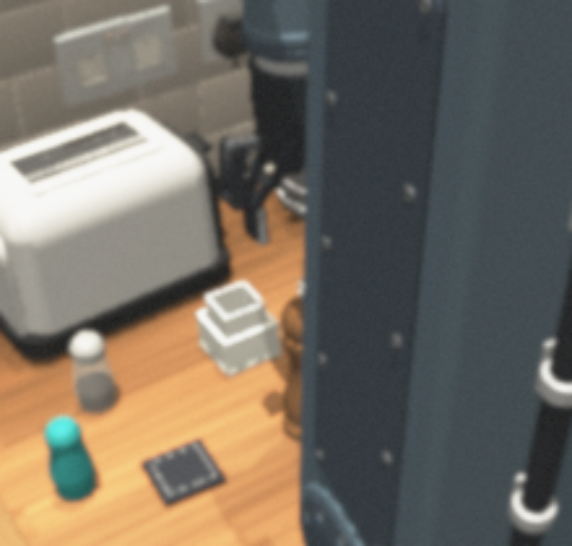

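View pics/top1.png

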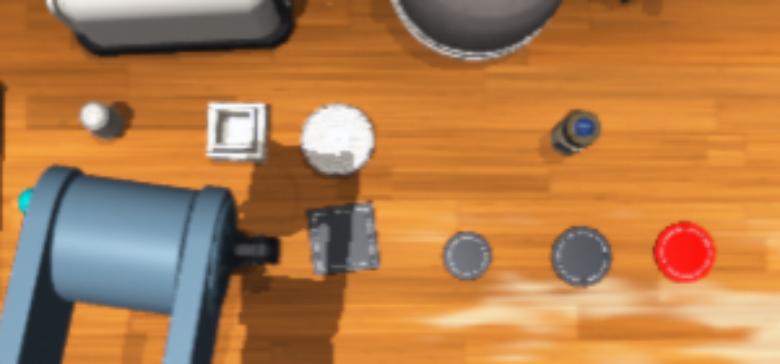

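The wrist hangs over the mill, but the arm hides the grasp itself from both cameras. The grey salt shaker, the pots and all the coasters are undisturbed, with the red look-alike at the far right of the top crop. Now I'll go down onto the mill head.

>>> servo_tool([
  [[0.2,-0.45,2.5,0,-1],[0.2,-0.45,5,0,-1],[0.2,-0.45,7.5,0,-1],[0.2,-0.45,10,0,-1],[0.2,-0.45,11,0,-1]],
])

```text
time_s: 2.5
eef_pos: [0.434, 0.0683, 0.1442]
eef_rot: [-0.0, 1.0, -0.001, -0.002]
wrist_force: [-0.1, -0.7, 0.2]
opening: 1.002
grasp_force: 0.0
```

>>> servo_tool([
  [[0,0,0,0,-1],[0,0,0,0,-1],[0,0,0,0,-1]],
])

```text
time_s: 2.8
eef_pos: [0.4367, 0.0688, 0.1477]
eef_rot: [0.0, 1.0, -0.0, 0.001]
wrist_force: [-0.2, -0.4, -0.3]
opening: 0.998
grasp_force: 0.0
```

>>> servo_tool([
  [[0,0,0,0,1],[0,0,0,0,1],[0,0,0,0,1],[0,0,0,0,1],[0,0,0,0,1]],
])

```text
time_s: 3.3
eef_pos: [0.4365, 0.0689, 0.1474]
eef_rot: [0.0, 1.0, -0.0, 0.001]
wrist_force: [0.2, -2.0, 5.3]
opening: 0.543
grasp_force: 61.1
```

>>> servo_tool([
  [[0,0,0,0,1],[0,0,0,0,1],[0,0,0,0,1],[0,0,0,0,1],[0,0,0,0,1]],
])

```text
time_s: 3.8
eef_pos: [0.4365, 0.0689, 0.1473]
eef_rot: [0.0, 1.0, -0.0, 0.001]
wrist_force: [-0.9, -0.3, 5.8]
opening: 0.543
grasp_force: 61.1
```

>>> servo_tool([
  [[0,0,-0.5,0,1],[0,0,-2,0,1],[0,0,-4,0,1],[0,0,-6,0,1],[0,0,-7,0,1]],
])

```text
time_s: 4.3
eef_pos: [0.436, 0.0692, 0.2178]
eef_rot: [0.0, 1.0, -0.0, 0.001]
wrist_force: [0.8, 0.4, -0.6]
opening: 0.536
grasp_force: 61.8
```

>>> servo_tool([
  [[0,0.5,0,0,1],[0,2,0,0,1],[0,4.5,0,0,1],[0,7.5,0,0,1],[0,11,0,0,1]],
])

```text
time_s: 4.8
eef_pos: [0.4345, -0.0414, 0.2149]
eef_rot: [-0.0, 1.0, 0.0, -0.001]
wrist_force: [-0.0, -0.5, -1.8]
opening: 0.546
grasp_force: 61.9
```

>>> servo_tool([
  [[0,3.5,0,0,1],[0,7,0,0,1],[0,10.5,0,0,1],[0,14,0,0,1],[0,17.5,0,0,1]],
])

```text
time_s: 5.3
eef_pos: [0.4344, -0.2171, 0.2148]
eef_rot: [-0.001, 1.0, -0.0, -0.001]
wrist_force: [0.3, 0.5, -2.5]
opening: 0.543
grasp_force: 61.9
```

>>> servo_tool([
  [[0,3.5,0,0,1],[0,7,0,0,1],[0,10,0,0,1],[0,12,0,0,1],[-0.2,13.6,0,0,1]],
])

```text
time_s: 5.8
eef_pos: [0.4324, -0.353, 0.2146]
eef_rot: [-0.001, 1.0, -0.001, -0.001]
wrist_force: [0.1, -0.2, -1.5]
opening: 0.542
grasp_force: 62.0
```

>>> servo_tool([
  [[0,0,0,0,1],[0,0,0,0,1],[0,0,0,0,1],[0,0,0,0,1],[0,0,0,0,1]],
])

```text
time_s: 6.3
eef_pos: [0.4336, -0.3512, 0.2164]
eef_rot: [0.0, 1.0, 0.0, 0.0]
wrist_force: [0.2, -0.3, -2.3]
opening: 0.543
grasp_force: 62.0
```

```bash
python3 - <<'E'
from h import *
import pickle
for i in range(3):
  s={n:ctrl.camera(n) for n in('scene','top')}; o=ctrl.get_obs();print(o['eef_pos'].round(4),o['eef_rot'].round(4),o['wrist_force'].round(1),o['opening'])
pickle.dump(s,open('s2.pkl','wb'))
a=cv2.resize(s['scene']['pixels'][60:260,330:520],None,fx=2.9,fy=2.9);
b=cv2.resize(s['top']['pixels'][170:270,340:480],None,fx=2.9,fy=2.9)
im=np.zeros((580,560+240,3),np.uint8);im[:580,:551]=a[:580,:551]; bb=cv2.resize(b,(249,178));im[:178,551:800]=bb;save('p2',im)
E
```

```text
[ 0.4335 -0.3514  0.2165] [1.e-04 1.e+00 1.e-04 1.e-04] [ 0.1 -0.7 -1.1] 0.5392858480749977
[ 0.4335 -0.3517  0.2164] [ 1.e-04  1.e+00 -1.e-04  1.e-04] [ 0.1 -0.5 -1. ] 0.5363942933306626
[ 0.4334 -0.3518  0.2164] [ 0.e+00  1.e+00 -2.e-04  0.e+00] [ 0.  -0.9 -1.6] 0.540761782669887
```

View pics/p2.png

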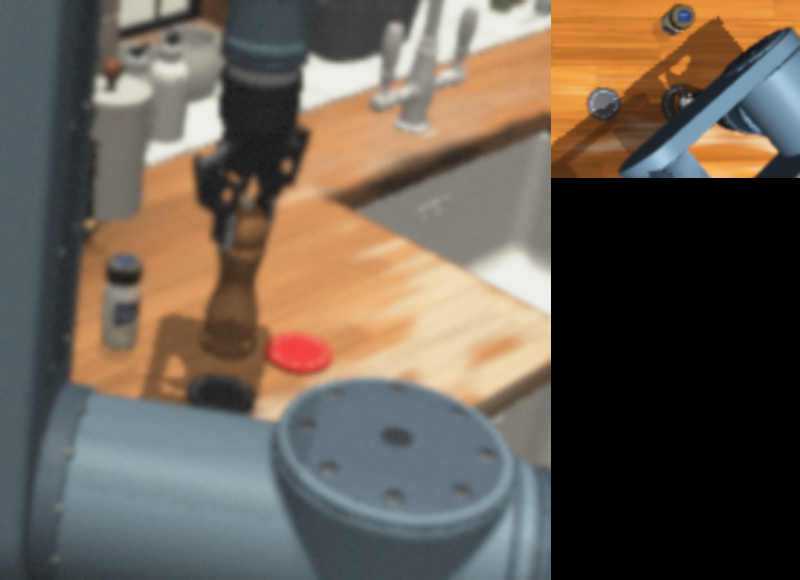

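The mill hangs over the slate coaster at (220,390) in the crop. Its axis seems to lean, from (252,230) to (228,345), so I'll measure that.

```bash
cat > mill.py <<'E'
from meas import *
import pickle,sys
s={n:ctrl.camera(n) for n in('scene','top')} if len(sys.argv)<2 else pickle.load(open(sys.argv[1],'rb'))
c=s['scene'];W=cloud(c);h=cv2.cvtColor(c['pixels'],cv2.COLOR_RGB2HSV)
k=(abs(W[...,0]-.43)<.07)&(abs(W[...,1]+.35)<.07)&(h[...,1]>80)&(W[...,2]>.02)&(W[...,2]<.25)&(h[...,0]<25)
Q=W[k]
vv,uu=np.nonzero(k)
for z in np.arange(.02,.24,.01):
    m=(Q[:,2]>=z)&(Q[:,2]<z+.01)
    if m.sum()>8: print('z%.3f'%z,m.sum(),(np.median(Q[m],0)*1000).round(1),(np.ptp(Q[m],axis=0)*1000).round(0))
# per-row silhouette midpoints in image
for v in range(vv.min(),vv.max()+1,4):
    u=uu[vv==v]; 
    if len(u): print(v,u.min(),u.max(),(u.min()+u.max())/2, end=' | ')
o=-np.array(c['R']).T@np.array(c['t']); print()
print('upright axis px',proj(c,[[.4345,-.3515,z] for z in(.07,.13,.2)]).round(1).tolist())
E
python3 mill.py s2.pkl
```

```text
z0.070 49 [ 412.4 -329.2   76. ] [44. 43.  9.]
z0.080 67 [ 416.4 -330.2   84.8] [53. 49.  9.]
z0.090 47 [ 413.6 -330.4   95.5] [39. 43. 10.]
z0.100 57 [ 416.9 -328.9  106. ] [44. 45. 10.]
z0.110 59 [ 417.4 -329.4  115.6] [46. 44. 10.]
z0.120 63 [ 418.2 -335.1  124.6] [44. 42. 10.]
z0.130 53 [ 419.7 -334.8  134.6] [38. 34. 10.]
z0.140 43 [ 421.4 -336.4  145.2] [37. 30. 10.]
z0.150 44 [ 419.9 -338.3  154.5] [32. 36. 10.]
z0.160 35 [ 421.6 -334.1  165.8] [31. 30. 10.]
z0.170 41 [ 418.6 -334.   175.2] [33. 36. 10.]
z0.180 48 [ 416.8 -333.8  185.2] [40. 38.  9.]
z0.190 39 [ 414.  -338.9  193.2] [36. 64.  9.]
z0.200 49 [ 415.6 -340.4  205.4] [39. 76. 10.]
z0.210 61 [ 415.3 -343.2  215. ] [37. 67. 10.]
z0.220 68 [ 423.  -346.9  224.9] [29. 75.  9.]
z0.230 16 [ 431.4 -376.7  237.9] [26. 91. 10.]
121 418 431 424.5 | 125 419 427 423.0 | 129 397 425 411.0 | 133 403 424 413.5 | 137 403 423 413.0 | 141 402 422 412.0 | 145 404 421 412.5 | 149 405 420 412.5 | 153 405 418 411.5 | 157 404 417 410.5 | 161 402 417 409.5 | 165 401 418 409.5 | 169 400 418 409.0 | 173 399 417 408.0 | 177 399 417 408.0 | 181 401 416 408.5 | 
upright axis px [[407.8, 178.2], [410.1, 161.1], [413.0, 139.9]]
```

The lean is only perspective: the silhouette midline matches the projected upright axis within about 1 px. I'll lower it onto the coaster.

>>> servo_tool([
  [[0,0,1,0,1],[0,0,2.5,0,1],[0,0,4,0,1],[0,0,5,0,1],[0,0,5.5,0,1]],
])

```text
time_s: 7.1
eef_pos: [0.4326, -0.351, 0.159]
eef_rot: [-0.001, 1.0, -0.0, -0.001]
wrist_force: [0.3, -0.5, -1.0]
opening: 0.539
grasp_force: 62.1
```

>>> servo_tool([
  [[0,0,0,0,1],[0,0,0.15,0,1],[0,0,0.3,0,1],[0,0,0.4,0,1],[0,0,0.4,0,1]],
])

```text
time_s: 7.6
eef_pos: [0.4334, -0.352, 0.1575]
eef_rot: [0.0, 1.0, -0.0, 0.0]
wrist_force: [0.5, -0.1, -1.5]
opening: 0.542
grasp_force: 62.1
```

>>> servo_tool([
  [[0,0,0,0,1],[0,0,0,0,1],[0,0,0,0,1]],
])

```text
time_s: 7.9
eef_pos: [0.4334, -0.3519, 0.1574]
eef_rot: [0.0, 1.0, -0.0, 0.0]
wrist_force: [-0.1, -0.8, -1.5]
opening: 0.543
grasp_force: 62.1
```

>>> servo_tool([
  [[0.1,0,0.05,0,1],[0.1,0,0.1,0,1],[0.1,0,0.15,0,1],[0.1,0,0.2,0,1],[0.1,0,0.2,0,1]],
])

```text
time_s: 8.4
eef_pos: [0.4344, -0.3519, 0.1555]
eef_rot: [0.0, 1.0, -0.0, 0.0]
wrist_force: [1.1, 0.2, -1.0]
opening: 0.54
grasp_force: 62.1
```

>>> servo_tool([
  [[0,0,0.05,0,1],[0,0,0.1,0,1],[0,0,0.1,0,1],[0,0,0.1,0,1]],
])

```text
time_s: 8.8
eef_pos: [0.4348, -0.3522, 0.1554]
eef_rot: [0.0, 1.0, -0.0, 0.001]
wrist_force: [-0.2, 1.3, 5.4]
opening: 0.537
grasp_force: 62.5
```

Contact is felt (Fz about +5 N). Now I'll release and retreat.

>>> servo_tool([
  [[0,0,0,0,-0.1],[0,0,0,0,-0.3],[0,0,0,0,-0.6],[0,0,0,0,-1],[0,0,0,0,-1]],
])

```text
time_s: 9.3
eef_pos: [0.4342, -0.3518, 0.154]
eef_rot: [-0.0, 1.0, -0.0, -0.0]
wrist_force: [1.2, 0.1, 0.0]
opening: 0.997
grasp_force: 0.0
```

>>> servo_tool([
  [[0,0,0,0,-1],[0,0,0,0,-1],[0,0,-1,0,-1],[0,0,-3,0,-1],[0,0,-6,0,-1]],
])

```text
time_s: 9.8
eef_pos: [0.4336, -0.351, 0.214]
eef_rot: [-0.001, 1.0, -0.0, -0.001]
wrist_force: [1.8, 0.7, 0.3]
opening: 0.999
grasp_force: 0.0
```

>>> servo_tool([
  [[0,0,-2,0,-1],[0,0,-4,0,-1],[0,0,-5,0,-1],[0,-3,-5,0,-1],[0,-6,-5,0,-1]],
])

```text
time_s: 10.3
eef_pos: [0.4342, -0.2917, 0.2647]
eef_rot: [0.0, 1.0, -0.001, 0.0]
wrist_force: [-0.0, 1.5, -0.1]
opening: 0.998
grasp_force: 0.0
```

```bash
python3 mill.py | tail -2; python3 -c "
from h import *
o=ctrl.get_obs();print(o['time_s'],o['eef_pos'],o['opening'])"
```

```text
146 412 414 413.0 | 150 407 417 412.0 | 154 403 419 411.0 | 158 403 420 411.5 | 162 403 419 411.0 | 166 403 418 410.5 | 170 403 416 409.5 | 174 402 415 408.5 | 178 400 415 407.5 | 182 400 415 407.5 | 186 399 415 407.0 | 190 398 414 406.0 | 194 399 415 407.0 | 198 406 406 406.0 | 
upright axis px [[407.8, 178.2], [410.1, 161.1], [413.0, 139.9]]
10.4 [ 0.4342497  -0.28889266  0.2641823 ] 0.9988524523584189
```

>>> servo_tool([
  [[0.9,-3,0,0,-1],[2.3,-7.5,0,0,-1],[3.7,-12,0,0,-1],[5.1,-16.5,0,0,-1],[6.5,-21,0,0,-1]],
])

```text
time_s: 10.9
eef_pos: [0.5, -0.0808, 0.2645]
eef_rot: [0.0, 1.0, -0.001, 0.0]
wrist_force: [1.2, 0.1, 0.7]
opening: 0.999
grasp_force: 0.0
```

>>> servo_tool([
  [[1.4,-4.5,0,0,-1],[2.8,-9,0,0,-1],[4.2,-13.5,0,0,-1],[5.6,-18,0,0,-1],[7,-22.5,0,0,-1]],
])

```text
time_s: 11.4
eef_pos: [0.5703, 0.1446, 0.2643]
eef_rot: [0.0, 1.0, -0.0, 0.0]
wrist_force: [0.5, -0.7, 0.0]
opening: 1.0
grasp_force: 0.0
```

>>> servo_tool([
  [[1.2,-4,0,0,-1],[2.3,-8,0,0,-1],[2.3,-8,0,0,-1],[2.3,-8,0,0,-1],[2.3,-8,0,0,-1]],
])

```text
time_s: 11.9
eef_pos: [0.5927, 0.222, 0.2639]
eef_rot: [0.0, 1.0, -0.001, -0.0]
wrist_force: [-0.0, -0.4, 0.6]
opening: 1.0
grasp_force: 0.0
```

```bash
python3 - <<'E'
from meas import *
import pickle
s={n:ctrl.camera(n) for n in('scene','top')};pickle.dump(s,open('s3.pkl','wb'))
t=s['top'];W,h=tops(t);o=ctrl.get_obs();print(o['eef_pos'].round(4))
k,ce,st=blob(W[...,2]>.128,405,228,18);P=poly(t,k,.148);print('mill',ce,st[4],rect(P),circ(P))
g=(h[...,1]<110)&(h[...,2]<150);k,ce,st=blob(g,369,228,16); P=poly(t,k,.004);print('RdS',rect(P),circ(P),st[4])
a=s['scene']['pixels'][100:300,170:330];b=t['pixels'][150:260,340:470]
im=np.zeros((600,800,3),np.uint8);im[:500,:400]=cv2.resize(a,(400,500));im[:338,400:800]=cv2.resize(b,(400,338));save('p3',im)
E
```

```text
[0.5928 0.2217 0.2643]
mill [419.86956522 228.02608696] 115 (array([ 433.4, -336.7]), array([24.4, 46.8]), -0.7) (array([ 433.3, -341.4]), np.float64(35.6))
RdS (array([ 433.7, -213.3]), array([58.2, 58.7]), -44.8) (array([ 433.9, -213. ]), np.float64(58.2)) 235
```

View pics/p3.png

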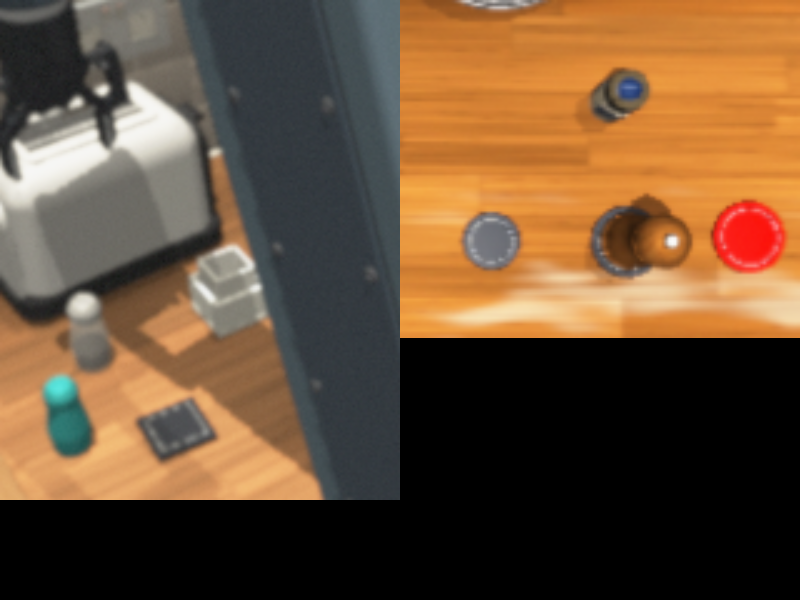

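The mill stands on the slate coaster (at (625,241) in the crop). The gripper is over the grey shaker (85,330). I'll go down onto the shaker and re-check the mill with the right window.

>>> servo_tool([
  [[0.1,-0.75,2.5,0,-1],[0.1,-0.75,6,0,-1],[0.1,-0.75,9,0,-1],[0.1,-0.75,11,0,-1],[0.1,-0.75,12,0,-1]],
])

```text
time_s: 12.5
eef_pos: [0.5925, 0.2291, 0.142]
eef_rot: [0.0, 1.0, -0.001, -0.002]
wrist_force: [-0.3, -0.6, 0.2]
opening: 0.997
grasp_force: 0.0
```

>>> servo_tool([
  [[0,0,0,0,-1],[0,0,0,0,-1],[0,0,0,0,-1]],
])

```text
time_s: 12.8
eef_pos: [0.5948, 0.2305, 0.1462]
eef_rot: [-0.0, 1.0, -0.0, 0.001]
wrist_force: [1.3, -0.2, 0.0]
opening: 1.001
grasp_force: 0.0
```

```bash
python3 - <<'E'
from meas import *
import pickle
t=ctrl.camera('top');W,h=tops(t);o=ctrl.get_obs();print(o['eef_pos'].round(4))
k,ce,st=blob(W[...,2]>.128,424,228,18);P=poly(t,k,.148);print('mill',ce,st[4],rect(P),circ(P))
E
```

```text
[0.5947 0.2306 0.1461]
mill [424.66914498 227.91821561] 269 (array([ 433.1, -352.9]), array([51.6, 53.7]), 26.2) (array([ 433.9, -352.7]), np.float64(51.3))
```

The mill is centred on its outline within about 0.5 mm.

>>> servo_tool([
  [[-0.1,0.1,2,0,-1],[-0.1,0.1,4.5,0,-1],[-0.1,0.1,7,0,-1],[-0.1,0.1,8.4,0,-1],[-0.1,0.1,8.9,0,-1]],
])

```text
time_s: 13.35
eef_pos: [0.592, 0.2295, 0.0542]
eef_rot: [0.0, 1.0, -0.0, -0.001]
wrist_force: [-0.7, -1.0, 0.4]
opening: 1.001
grasp_force: 0.0
```

>>> servo_tool([
  [[0,0,0,0,-1],[0,0,0,0,-1],[0,0,0,0,-0.5],[0,0,0,0,-0.2],[0,0,0,0,1]],
])

```text
time_s: 13.85
eef_pos: [0.593, 0.2297, 0.056]
eef_rot: [-0.0, 1.0, -0.0, 0.001]
wrist_force: [0.5, 0.3, 0.5]
opening: 0.52
grasp_force: 0.6
```

>>> servo_tool([
  [[0,0,0,0,1],[0,0,0,0,1],[0,0,0,0,1],[0,0,0,0,1],[0,0,0,0,1]],
])

```text
time_s: 14.35
eef_pos: [0.5936, 0.2298, 0.0566]
eef_rot: [-0.0, 1.0, -0.0, 0.001]
wrist_force: [-0.2, -0.7, 6.1]
opening: 0.436
grasp_force: 60.2
```

>>> servo_tool([
  [[0,0,-0.3,0,1],[0,0,-0.8,0,1],[0,0,-1.5,0,1],[0,0,-2.3,0,1],[0,0,-3,0,1]],
])

```text
time_s: 14.85
eef_pos: [0.5928, 0.2296, 0.0862]
eef_rot: [-0.0, 1.0, -0.0, 0.0]
wrist_force: [0.0, 0.4, -0.8]
opening: 0.437
grasp_force: 59.5
```

>>> servo_tool([
  [[0,0,0,0,1],[0,0,0,0,1],[0,0,0,0,1]],
])

```text
time_s: 15.15
eef_pos: [0.5924, 0.2295, 0.085]
eef_rot: [0.0, 1.0, -0.0, -0.0]
wrist_force: [-0.9, -0.0, -1.3]
opening: 0.438
grasp_force: 59.5
```

```bash
python3 - <<'E'
from meas import *
s=ctrl.camera('scene');o=ctrl.get_obs();print(o['eef_pos'].round(4),o['opening'],o['wrist_force'])
x,y,z=o['eef_pos']
print(proj(s,[[x,y,0],[x,y,.03],[x,y,.12],[x,y,z]]).round(1).tolist())
save('p4',cv2.resize(s['pixels'][150:270,150:270],None,fx=5,fy=5,interpolation=cv2.INTER_CUBIC))
E
```

```text
[0.5923 0.2295 0.0848] 0.4380327629634718 [ 0.385598   -0.18945045 -0.76327875]
[[208.7, 244.2], [206.9, 235.9], [201.1, 209.5], [203.4, 220.1]]
```

View pics/p4.png

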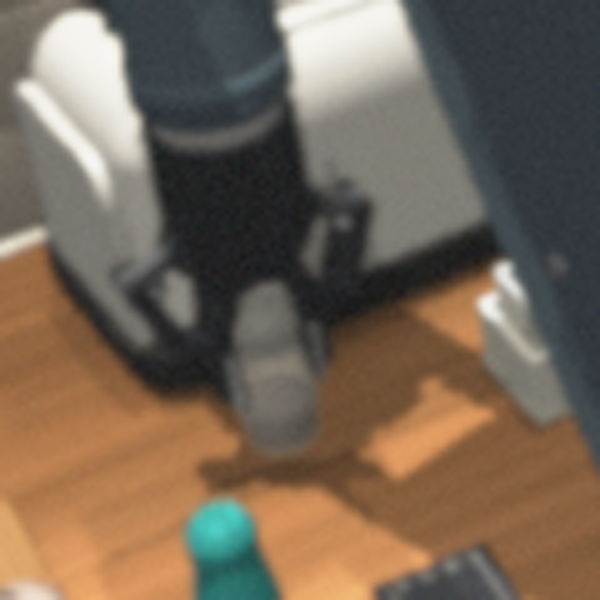

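The shaker is held upright, with its bottom edge at (283,450) in the crop, matching the lift. I'll carry it to the small round coaster.

>>> servo_tool([
  [[0,0,-1,0,1],[0,0,-3,0,1],[0,0,-5.5,0,1],[0,0,-8,0,1],[0,0,-9,0,1]],
])

```text
time_s: 15.7
eef_pos: [0.5942, 0.2299, 0.1788]
eef_rot: [-0.0, 1.0, -0.0, 0.002]
wrist_force: [-0.1, 0.6, -1.3]
opening: 0.44
grasp_force: 59.5
```

>>> servo_tool([
  [[-0.3,0.8,0,0,1],[-1,3,0,0,1],[-2.2,6,0,0,1],[-3.6,10,0,0,1],[-5,14,0,0,1]],
])

```text
time_s: 16.2
eef_pos: [0.5405, 0.0882, 0.1734]
eef_rot: [0.0, 1.0, 0.0, -0.001]
wrist_force: [0.4, -0.4, -0.4]
opening: 0.438
grasp_force: 59.5
```

>>> servo_tool([
  [[-1.4,4,0,0,1],[-2.9,8,0,0,1],[-4.3,12,0,0,1],[-5.7,16,0,0,1],[-7,19.5,0,0,1]],
])

```text
time_s: 16.7
eef_pos: [0.4703, -0.1069, 0.1738]
eef_rot: [-0.0, 1.0, -0.001, -0.001]
wrist_force: [0.6, -0.5, -1.0]
opening: 0.443
grasp_force: 59.5
```

>>> servo_tool([
  [[-1.3,3.5,0,0,1],[-2.4,6.5,0,0,1],[-3.2,8.8,0,0,1],[-3.7,10.2,0,0,1],[-3.8,10.7,0,0,1]],
])

```text
time_s: 17.2
eef_pos: [0.4328, -0.2133, 0.1739]
eef_rot: [-0.001, 1.0, -0.001, -0.001]
wrist_force: [0.4, 0.1, -0.8]
opening: 0.429
grasp_force: 59.5
```

>>> servo_tool([
  [[0,0,1,0,1],[0,0,3,0,1],[0,0,5,0,1],[0,0,6,0,1],[0,0,6,0,1]],
])

```text
time_s: 17.7
eef_pos: [0.4333, -0.2106, 0.1131]
eef_rot: [-0.002, 1.0, 0.0, -0.002]
wrist_force: [-0.2, -0.2, -1.5]
opening: 0.442
grasp_force: 59.5
```

>>> servo_tool([
  [[0,0,0,0,1],[0,0,0,0,1],[0,0,0,0,1],[0,0,0,0,1]],
])

```text
time_s: 18.1
eef_pos: [0.4348, -0.2127, 0.116]
eef_rot: [0.0, 1.0, -0.0, 0.001]
wrist_force: [0.6, 0.3, -1.0]
opening: 0.434
grasp_force: 59.5
```

>>> servo_tool([
  [[-0.1,0,1,0,1],[-0.1,0,2.5,0,1],[-0.1,0,4,0,1],[-0.1,0,4.6,0,1],[-0.1,0,4.6,0,1]],
])

```text
time_s: 18.6
eef_pos: [0.4326, -0.2118, 0.0681]
eef_rot: [-0.001, 1.0, -0.0, -0.001]
wrist_force: [-0.1, -0.6, -0.8]
opening: 0.439
grasp_force: 59.5
```

>>> servo_tool([
  [[0,0,0,0,1],[0,0,0,0,1],[0,0,0.1,0,1],[0,0,0.2,0,1],[0,0,0.2,0,1]],
])

```text
time_s: 19.1
eef_pos: [0.4335, -0.2124, 0.0674]
eef_rot: [0.0, 1.0, -0.0, 0.0]
wrist_force: [-1.3, -0.2, -0.5]
opening: 0.439
grasp_force: 59.5
```

>>> servo_tool([
  [[0,0.05,0.1,0,1],[0,0.05,0.2,0,1],[0,0.05,0.2,0,1],[0,0.05,0.2,0,1]],
])

```text
time_s: 19.5
eef_pos: [0.4334, -0.2128, 0.0652]
eef_rot: [-0.0, 1.0, -0.0, -0.0]
wrist_force: [-0.4, 0.2, -0.8]
opening: 0.437
grasp_force: 59.5
```

>>> servo_tool([
  [[0,0,0.05,0,1],[0,0,0.1,0,1],[0,0,0.1,0,1],[0,0,0.1,0,1]],
])

```text
time_s: 19.9
eef_pos: [0.4336, -0.213, 0.0646]
eef_rot: [0.0, 1.0, -0.0, 0.0]
wrist_force: [-0.8, 1.8, 2.7]
opening: 0.433
grasp_force: 60.2
```

Contact. I'll release, rise and head for the pots.

>>> servo_tool([
  [[0,0,0,0,0],[0,0,0,0,-0.3],[0,0,0,0,-0.6],[0,0,0,0,-1],[0,0,0,0,-1]],
])

```text
time_s: 20.4
eef_pos: [0.4334, -0.2129, 0.0642]
eef_rot: [-0.0, 1.0, -0.0, -0.0]
wrist_force: [0.5, -0.6, 0.7]
opening: 0.996
grasp_force: 0.0
```

>>> servo_tool([
  [[0,0,0,0,-1],[0,0,-1,0,-1],[0,0,-3,0,-1],[0,0,-6,0,-1],[0,0,-10,0,-1]],
])

```text
time_s: 20.9
eef_pos: [0.4324, -0.2121, 0.1646]
eef_rot: [-0.001, 1.0, -0.0, -0.001]
wrist_force: [0.3, -0.5, -0.3]
opening: 0.999
grasp_force: 0.0
```

>>> servo_tool([
  [[0,0,-3,0,-1],[1,-2,-5,0,-1],[3,-6,-5,0,-1],[5,-10,-5,0,-1],[7,-14,-5,0,-1]],
])

```text
time_s: 21.4
eef_pos: [0.5042, -0.0716, 0.2157]
eef_rot: [0.0, 1.0, -0.001, 0.001]
wrist_force: [1.4, 0.2, -0.0]
opening: 1.0
grasp_force: 0.0
```

>>> servo_tool([
  [[2,-4,0,0,-1],[4,-8,0,0,-1],[6,-12,0,0,-1],[7.6,-14.2,0,0,-1],[7.6,-14.2,0,0,-1]],
])

```text
time_s: 21.9
eef_pos: [0.5807, 0.072, 0.2151]
eef_rot: [-0.0, 1.0, 0.002, 0.001]
wrist_force: [-0.1, -0.4, 0.7]
opening: 1.0
grasp_force: 0.0
```

>>> servo_tool([
  [[0,0,0,0,-1],[0,0,0,0,-1],[0,0,0,0,-1]],
])

```text
time_s: 22.2
eef_pos: [0.5792, 0.0679, 0.2145]
eef_rot: [0.0, 1.0, -0.001, -0.0]
wrist_force: [0.4, -0.3, -0.5]
opening: 0.999
grasp_force: 0.0
```

```bash
python3 - <<'E'
from meas import *
import pickle
s={n:ctrl.camera(n) for n in('scene','top')};pickle.dump(s,open('s5.pkl','wb'))
t=s['top'];W,h=tops(t);o=ctrl.get_obs();print(o['eef_pos'].round(4),o['eef_rot'].round(4))
k,ce,st=blob((W[...,2]>.075),373,228,14);P=poly(t,k,.083);print('salt',ce,st[4],rect(P),circ(P),W[k>0][:,2].max())
# pots from first frame: sub-pixel white rims, edges
s0=pickle.load(open('s0.pkl','rb'));t=s0['top'];W,h=tops(t)
w=(h[...,1]<70)&(h[...,2]>150); k,ce,st=blob(w,281,181,16); P=poly(t,k,.046); print('white lp',ce,st,rect(P))
g=cv2.cvtColor(t['pixels'],cv2.COLOR_RGB2GRAY); up=cv2.resize(t['pixels'][162:200,260:302],None,fx=14,fy=14,interpolation=cv2.INTER_CUBIC); save('pot',up)
for z,hw in((.046,.033),(.070,.024)):
  a=np.radians(-3);R=np.array([[np.cos(a),-np.sin(a)],[np.sin(a),np.cos(a)]])
  C=np.array([[1,1],[1,-1],[-1,-1],[-1,1]])*hw@R.T+[.5805,.069]
  q=proj(t,np.c_[C,np.full(4,z)]); print(q.round(1).tolist())
  q=((q-[260,162]+.5)*14).astype(np.int32); cv2.polylines(up,[q],True,(255,0,0) if z<.05 else (0,0,255),1)
save('pot',up)
E
```

```text
[0.5793 0.068  0.2145] [ 0.      1.     -0.0011  0.    ]
salt [372.01904762 227.55238095] 105 (array([ 434.5, -212.7]), array([31.9, 34.9]), -0.0) (array([ 434.3, -212.8]), np.float64(33.6)) 1.1820040336835496
white lp [280.62631579 180.1       ] [269 169  23  23 380] (array([580.1,  67.9]), array([70.5, 71.3]), -1.8)
[[270.3, 168.9], [291.2, 170.1], [289.8, 191.1], [268.7, 189.9]]
[[271.7, 170.7], [287.3, 171.5], [286.2, 187.1], [270.5, 186.2]]
```

View pics/pot.png

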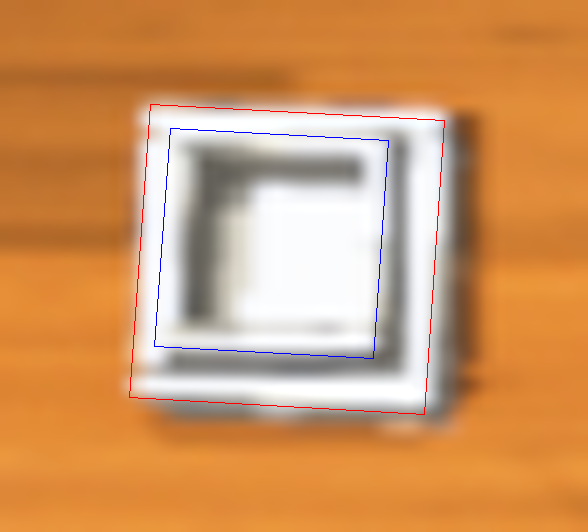

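The shaker is centred (434.4, -212.8). The overlay fits the pot rims to within about 0.5 mm at a yaw of about -3°. I'll align and descend onto the small pot.

>>> servo_tool([
  [[0.1,-0.05,2,3,-1],[0.1,-0.05,5,3,-1],[0.1,-0.05,9,3,-1],[0.1,-0.05,12,3,-1],[0.1,-0.05,13.3,3,-1]],
])

```text
time_s: 22.8
eef_pos: [0.5782, 0.0691, 0.0782]
eef_rot: [-0.0, 1.0, -0.027, -0.003]
wrist_force: [-0.6, 0.6, 0.6]
opening: 1.001
grasp_force: 0.0
```

>>> servo_tool([
  [[0,0,0,0,-1],[0,0,0,0,-1],[0,0,0,0,-1]],
])

```text
time_s: 23.1
eef_pos: [0.5822, 0.0693, 0.0834]
eef_rot: [0.0, 1.0, -0.027, 0.002]
wrist_force: [-0.0, 1.1, 0.0]
opening: 0.998
grasp_force: 0.0
```

>>> servo_tool([
  [[-0.2,0.08,0.4,0,-1],[-0.2,0.08,0.8,0,-1],[-0.2,0.08,0.95,0,-1],[-0.2,0.08,0.95,0,-1],[-0.2,0.08,0.95,0,-1]],
])

```text
time_s: 23.6
eef_pos: [0.5785, 0.0689, 0.0718]
eef_rot: [-0.0, 1.0, -0.026, -0.0]
wrist_force: [0.2, -0.4, -0.1]
opening: 1.003
grasp_force: 0.0
```

>>> servo_tool([
  [[0,0,0,0,-0.8],[0,0,0,0,-0.6],[0,0,0,0,-0.4],[0,0,0,0,-0.3],[0,0,0,0,-0.3]],
])

```text
time_s: 24.1
eef_pos: [0.5786, 0.0689, 0.0718]
eef_rot: [0.0, 1.0, -0.026, 0.0]
wrist_force: [0.8, -0.3, -0.3]
opening: 0.655
grasp_force: 0.0
```

```bash
python3 - <<'E'
from meas import *
s=ctrl.camera('scene');o=ctrl.get_obs();print(o['eef_pos'].round(4),o['eef_rot'].round(4),o['opening'],o['wrist_force'])
save('p6',cv2.resize(s['pixels'][160:260,220:320],None,fx=6,fy=6,interpolation=cv2.INTER_CUBIC))
E
```

```text
[0.5786 0.0688 0.0718] [-0.      0.9997 -0.0265  0.    ] 0.6488521695357262 [-0.10577377  0.11206937 -0.77842739]
```

View pics/p6.png

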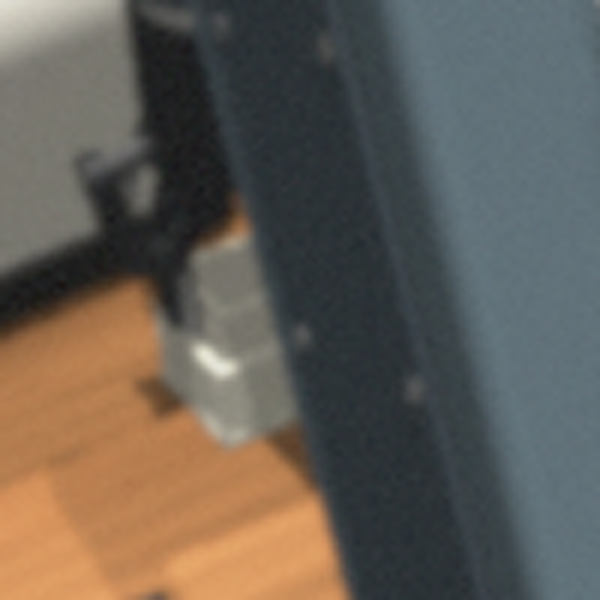

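The fingers straddle the small pot just above the large rim, and the left finger is seen at (170,270). I'll raise 2 mm and close.

>>> servo_tool([
  [[0.15,0.03,-0.2,0,-0.3],[0.15,0.03,-0.2,0,-0.3],[0.15,0.03,-0.2,0,-0.1],[0.15,0.03,-0.2,0,0.2],[0.15,0.03,-0.2,0,1]],
])

```text
time_s: 24.65
eef_pos: [0.5805, 0.0685, 0.0744]
eef_rot: [0.0, 1.0, -0.026, 0.001]
wrist_force: [0.3, 0.3, 4.1]
opening: 0.55
grasp_force: 62.1
```

>>> servo_tool([
  [[0,0,0,0,1],[0,0,0,0,1],[0,0,0,0,1],[0,0,0,0,1],[0,0,0,0,1]],
])

```text
time_s: 25.15
eef_pos: [0.5805, 0.0685, 0.0744]
eef_rot: [0.0, 1.0, -0.026, 0.001]
wrist_force: [-0.2, 0.7, 5.2]
opening: 0.55
grasp_force: 62.1
```

>>> servo_tool([
  [[0,0,-0.2,0,1],[0,0,-0.5,0,1],[0,0,-0.9,0,1],[0,0,-1.3,0,1],[0,0,-1.8,0,1]],
])

```text
time_s: 25.65
eef_pos: [0.5799, 0.0685, 0.092]
eef_rot: [-0.0, 1.0, -0.026, -0.0]
wrist_force: [0.8, -0.7, -0.3]
opening: 0.546
grasp_force: 61.5
```

>>> servo_tool([
  [[0,0,-0.5,0,1],[0,0,-1,0,1],[0,0,-1.5,0,1],[0,0,-2,0,1],[0,0,-2.5,0,1]],
])

```text
time_s: 26.15
eef_pos: [0.58, 0.0685, 0.1173]
eef_rot: [-0.0, 1.0, -0.026, 0.0]
wrist_force: [-0.3, -0.2, -1.1]
opening: 0.549
grasp_force: 61.5
```

>>> servo_tool([
  [[0,0,-0.5,0,1],[0,0,-1.2,0,1],[0,0,-2.2,0,1],[0,0,-3.5,0,1],[0,0,-5,0,1]],
])

```text
time_s: 26.65
eef_pos: [0.5799, 0.0685, 0.1679]
eef_rot: [-0.0, 1.0, -0.026, -0.0]
wrist_force: [0.4, -0.1, -0.4]
opening: 0.549
grasp_force: 61.5
```

>>> servo_tool([
  [[0,0,-0.5,0,1],[0,0,-0.5,0,1],[0,0,-0.5,0,1]],
])

```text
time_s: 26.95
eef_pos: [0.5799, 0.0685, 0.1717]
eef_rot: [-0.0, 1.0, -0.026, -0.0]
wrist_force: [-0.5, -0.1, -2.4]
opening: 0.548
grasp_force: 61.5
```

```bash
python3 - <<'E'
from meas import *
import pickle
s={n:ctrl.camera(n) for n in('scene','top')};pickle.dump(s,open('s7.pkl','wb'));o=ctrl.get_obs();print(o['eef_pos'].round(4),o['eef_rot'].round(4),o['opening'],o['wrist_force'].round(1))
save('p7',cv2.resize(s['scene']['pixels'][120:260,200:320],None,fx=4,fy=4,interpolation=cv2.INTER_CUBIC))
E
```

```text
[0.5795 0.0685 0.1711] [-1.000e-04  9.996e-01 -2.650e-02 -7.000e-04] 0.5432767363212216 [-0.6  0.  -2. ]
```

View pics/p7.png

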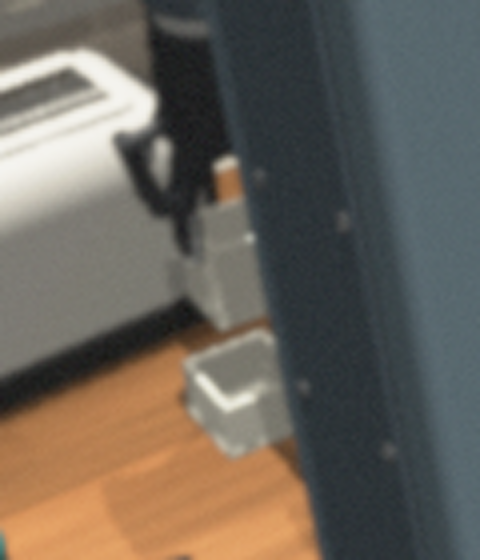

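The small pot is clear of the large one, which hasn't moved (corner at (235,440) in the crop). Before placing, I'll refine the coaster yaws with line fits.

```bash
cat > sq.py <<'E'
from meas import *
import pickle
def side(c,mask,z):
    # subpixel contour of a smoothed mask, 4 line fits -> centre, side, yaw
    P=poly(c,mask,z)*1000; (x0,y0),s,a=cv2.minAreaRect(P.astype(np.float32)); a=np.radians((a+45)%90-45)
    for _ in range(3):
        R=np.array([[np.cos(a),np.sin(a)],[-np.sin(a),np.cos(a)]]); Q=(P-[x0,y0])@R.T; h=np.mean(s)/2
        A=[];off=[]
        for ax in(0,1):
            for sg in(1,-1):
                m=(np.abs(Q[:,ax]-sg*h)<h*.2)&(np.abs(Q[:,1-ax])<h*.8); L=np.polyfit(Q[m][:,1-ax],Q[m][:,ax],1); A.append(np.arctan(L[0])*(1 if ax==1 else -1)); off.append(L[1])
        d=np.array([(off[0]+off[1])/2,(off[2]+off[3])/2])@R; x0+=d[0];y0+=d[1];a+=np.mean(A)
    return np.array([x0,y0]).round(1),np.round([off[0]-off[1],off[2]-off[3]],1),np.degrees(a).round(2)
E
python3 - <<'E'
from sq import *
for f in('s0','s3','s5','s7'):
    s=pickle.load(open(f+'.pkl','rb'))
    for cn,L in(('top',(('SqL',321,221,16),('SqS',238,222,13))),('scene',(('SqL',325,229,24),('SqS',240,271,20)))):
        c=s[cn];h=cv2.cvtColor(c['pixels'],cv2.COLOR_RGB2HSV)
        for n,u,v,r in L:
            try:
                k,ce,st=blob((h[...,1]<120)&(h[...,2]<150),u,v,r); k=cv2.morphologyEx(k,cv2.MORPH_CLOSE,np.ones((5,5),np.uint8))
                print(f,cn,n,st[4],*side(c,k,.004))
            except Exception as e: print(f,cn,n,'x')
s=pickle.load(open('s7.pkl','rb'));t=s['top'];W,h=tops(t)
k,ce,st=blob((h[...,1]<70)&(h[...,2]>110),281,181,14);k=cv2.morphologyEx(k,cv2.MORPH_CLOSE,np.ones((5,5),np.uint8));print('pot',st,*side(t,k,.046))
s=pickle.load(open('s0.pkl','rb'));t=s['top'];W,h=tops(t)
k,ce,st=blob((h[...,1]<70)&(h[...,2]>110),281,181,14);k=cv2.morphologyEx(k,cv2.MORPH_CLOSE,np.ones((5,5),np.uint8));print('pot',st,*side(t,k,.046))
E
```

```text
s0 top SqL 570 [453.9 -61.1] [80.9 79.6] 7.31
s0 top SqS 349 [450.  207.6] [63.1 62.6] -4.86
s0 scene SqL 600 [454.3 -60.7] [84.5 83. ] 8.13
s0 scene SqS 473 [449.3 207.9] [64.7 63.2] -4.67
s3 top SqL 571 [453.9 -61.1] [80.9 79.6] 7.31
s3 top SqS 361 [450.  207.8] [63.1 63. ] -4.49
s3 scene SqL 2401 [470.1 -71.9] [184.  137.3] -36.09
s3 scene SqS 466 [448.7 208.4] [63.8 62.9] -4.95
s5 top SqL 615 [453.8 -60.5] [80.9 80.8] 6.9
s5 top SqS x
s5 scene SqL 2397 [470.1 -71.9] [184.  137.3] -36.09
s5 scene SqS 477 [449.3 208.1] [65.4 63.1] -3.93
s7 top SqL 612 [453.9 -60.6] [80.9 80.5] 7.19
s7 top SqS x
s7 scene SqL 2383 [470.1 -71.9] [184.  137.3] -36.09
s7 scene SqS 478 [449.1 208.2] [65.5 63.1] -3.86
pot [278 178  14  14 154] [566.2  53.5] [39.9 40.6] -1.47
pot [269 169  24  23 479] [579.2  66.8] [68.5 69.6] -1.35
```

>>> servo_tool([
  [[-1,-1,0,0.5,1],[-3.5,-3.4,0,1,1],[-6.5,-6.3,0,1.6,1],[-9.5,-9.2,0,1.6,1],[-12,-11.6,0,1.6,1]],
])

```text
time_s: 27.55
eef_pos: [0.4635, 0.1923, 0.1711]
eef_rot: [-0.0, 0.999, -0.04, -0.001]
wrist_force: [-0.4, -0.2, -1.1]
opening: 0.548
grasp_force: 61.6
```

>>> servo_tool([
  [[-1.2,-1.2,0,0,1],[-1.7,-1.7,1,0,1],[-1.7,-1.7,3,0,1],[-1.7,-1.7,5,0,1],[-1.7,-1.7,6,0,1]],
])

```text
time_s: 28.05
eef_pos: [0.45, 0.2082, 0.1095]
eef_rot: [0.0, 0.999, -0.041, -0.001]
wrist_force: [-0.4, 0.4, -1.2]
opening: 0.547
grasp_force: 61.6
```

>>> servo_tool([
  [[0,0,0,0,1],[0,0,0,0,1],[0,0,0,0,1],[0,0,0,0,1]],
])

```text
time_s: 28.45
eef_pos: [0.4515, 0.209, 0.1127]
eef_rot: [-0.0, 0.999, -0.041, 0.001]
wrist_force: [-0.8, 0.1, -1.5]
opening: 0.548
grasp_force: 61.6
```

```bash
python3 - <<'E'
from sq import *
s={n:ctrl.camera(n) for n in('scene','top')};pickle.dump(s,open('s8.pkl','wb'));o=ctrl.get_obs();print(o['eef_pos'].round(4),o['eef_rot'].round(4),o['opening'],o['wrist_force'].round(1))
t=s['top'];W,h=tops(t)
k,ce,st=blob((h[...,1]<70)&(h[...,2]>90),281,181,15);k=cv2.morphologyEx(k,cv2.MORPH_CLOSE,np.ones((9,9),np.uint8));print('pot',st,*side(t,k,.046))
a=s['scene']['pixels'][170:300,190:310];b=t['pixels'][160:210,255:340]
im=np.zeros((598,800,3),np.uint8);im[:520,:480]=cv2.resize(a,(480,520),interpolation=cv2.INTER_CUBIC);im[:188,480:800]=cv2.resize(b,(320,188),interpolation=cv2.INTER_CUBIC);save('p8',im)
E
```

```text
[0.4512 0.209  0.1125] [-2.000e-04  9.992e-01 -4.040e-02  7.000e-04] 0.5482068058734807 [-0.3  0.3 -1.2]
pot [269 169  24  23 493] [579.2  66.8] [68.6 69.6] -1.11
```

View pics/p8.png

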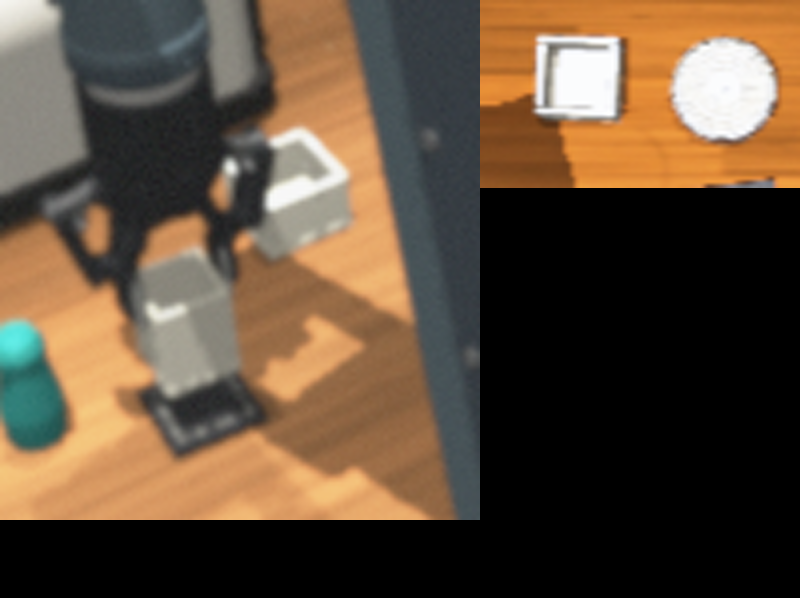

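The small pot hangs upright over its coaster, (190,320) over (205,410) in the crop. I'll lower it.

>>> servo_tool([
  [[-0.1,0.1,0.6,0,1],[-0.1,0.1,1.6,0,1],[-0.1,0.1,2.6,0,1],[-0.1,0.1,3.1,0,1],[-0.1,0.1,3.1,0,1]],
])

```text
time_s: 29.05
eef_pos: [0.4486, 0.2079, 0.0793]
eef_rot: [0.0, 0.999, -0.04, -0.001]
wrist_force: [-0.3, -0.6, -0.8]
opening: 0.548
grasp_force: 61.6
```

>>> servo_tool([
  [[0,0,0,0,1],[0,0,0,0,1],[0,0,0.1,0,1],[0,0,0.2,0,1],[0,0,0.2,0,1]],
])

```text
time_s: 29.55
eef_pos: [0.4496, 0.208, 0.0788]
eef_rot: [-0.0, 0.999, -0.04, 0.0]
wrist_force: [-0.3, 0.2, -1.0]
opening: 0.549
grasp_force: 61.6
```

>>> servo_tool([
  [[0,0,0.05,0,1],[0,0,0.1,0,1],[0,0,0.15,0,1],[0,0,0.2,0,1],[0,0,0.2,0,1]],
])

```text
time_s: 30.05
eef_pos: [0.4496, 0.2081, 0.0767]
eef_rot: [0.0, 0.999, -0.04, -0.0]
wrist_force: [0.2, -0.0, -0.8]
opening: 0.548
grasp_force: 61.6
```

>>> servo_tool([
  [[0,0,0.05,0,1],[0,0,0.1,0,1],[0,0,0.1,0,1]],
])

```text
time_s: 30.35
eef_pos: [0.4498, 0.2081, 0.0764]
eef_rot: [0.0, 0.999, -0.04, 0.0]
wrist_force: [-1.7, 0.4, 6.1]
opening: 0.555
grasp_force: 62.4
```

Contact. I'll release, rise and go to the large pot.

>>> servo_tool([
  [[0,0,0,0,-0.15],[0,0,0,0,-0.3],[0,0,0,0,-0.6],[0,0,0,0,-1],[0,0,0,0,-1]],
])

```text
time_s: 30.85
eef_pos: [0.4496, 0.2081, 0.0757]
eef_rot: [0.0, 0.999, -0.04, -0.0]
wrist_force: [-0.2, 0.8, 0.4]
opening: 1.0
grasp_force: 0.0
```

>>> servo_tool([
  [[0,0,0,0,-1],[0,0,-1,0,-1],[0,0,-4,0,-1],[0,0,-8,0,-1],[0,0,-12,0,-1]],
])

```text
time_s: 31.35
eef_pos: [0.4492, 0.208, 0.1975]
eef_rot: [0.0, 0.999, -0.04, -0.0]
wrist_force: [0.8, -0.2, 0.5]
opening: 0.999
grasp_force: 0.0
```

>>> servo_tool([
  [[2,1.8,0,-1,-1],[5,4.6,0,-2.1,-1],[8.5,7.7,0,-2.1,-1],[11.8,10.7,0,-2.1,-1],[14.1,12.9,0,-2.1,-1]],
])

```text
time_s: 31.85
eef_pos: [0.5816, 0.0659, 0.1969]
eef_rot: [0.0, 1.0, -0.023, 0.001]
wrist_force: [0.7, 0.3, -0.0]
opening: 0.999
grasp_force: 0.0
```

>>> servo_tool([
  [[0,0,2,0,-1],[0,0,5,0,-1],[0,0,8,0,-1],[0,0,9,0,-1],[0,0,9,0,-1]],
])

```text
time_s: 32.35
eef_pos: [0.5787, 0.0682, 0.1047]
eef_rot: [-0.0, 1.0, -0.022, -0.002]
wrist_force: [0.3, 0.4, 0.6]
opening: 0.999
grasp_force: 0.0
```

>>> servo_tool([
  [[0,0,0,0,-1],[0,0,0,0,-1],[0,0,0,0,-1],[0,0,0,0,-1]],
])

```text
time_s: 32.75
eef_pos: [0.5804, 0.0681, 0.1069]
eef_rot: [0.0, 1.0, -0.022, 0.001]
wrist_force: [0.1, -0.2, -0.6]
opening: 1.001
grasp_force: 0.0
```

```bash
python3 - <<'E'
from sq import *
s={n:ctrl.camera(n) for n in('scene','top')};pickle.dump(s,open('s9.pkl','wb'));o=ctrl.get_obs();print(o['eef_pos'].round(4),o['eef_rot'].round(4),o['opening'],o['wrist_force'].round(1))
c=s['scene'];W=cloud(c);h=cv2.cvtColor(c['pixels'],cv2.COLOR_RGB2HSV)
# rim of small pot seen in scene: points at z ~ .072
k=(abs(W[...,0]-.45)<.05)&(abs(W[...,1]-.208)<.05)&(W[...,2]>.066)&(W[...,2]<.085)
P=W[k][:,:2]; print(k.sum(),rect(P), np.percentile(W[k][:,2],[50,95]))
for z,hw in((.008,.024),(.072,.024),(.008,.032)):
  a=np.radians(-4.6);R=np.array([[np.cos(a),-np.sin(a)],[np.sin(a),np.cos(a)]])
  q=proj(c,np.c_[np.array([[1,1],[1,-1],[-1,-1],[-1,1]])*hw@R.T+[.4497,.2079],np.full(4,z)])
  up=cv2.resize(c['pixels'][225:305,200:280],None,fx=7,fy=7,interpolation=cv2.INTER_CUBIC) if z==.008 and hw==.024 else up
  cv2.polylines(up,[((q-[200,225]+.5)*7).astype(np.int32)],True,(255,0,0),1)
save('p9',up)
E
```

```text
[0.5801 0.0681 0.1064] [ 0.000e+00  9.998e-01 -2.210e-02  5.000e-04] 1.0015123810725188 [-0.3 -0.   0.6]
142 (array([448.2, 210.3]), array([48.4, 52.7]), -3.9) [0.07048961 0.07300037]
```

View pics/p9.png

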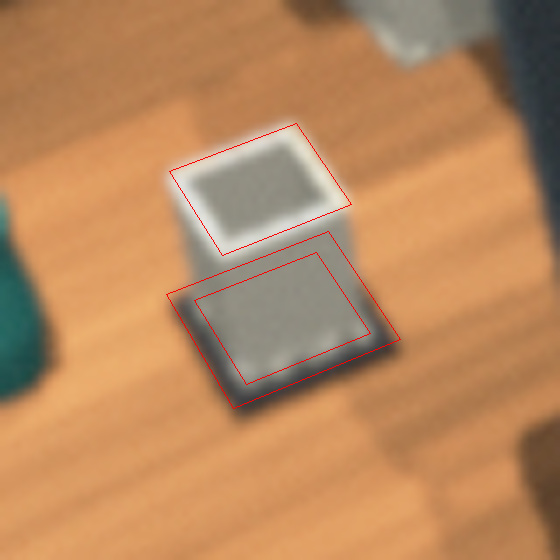

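The small pot sits square on its outline; the rim and foot overlays match within about 1 mm. Next, the large pot.

>>> servo_tool([
  [[0,0,1.5,0,-1],[0,0,3.5,0,-1],[0,0,5.5,0,-1],[0,0,6.7,0,-1],[0,0,7,0,-1]],
])

```text
time_s: 33.35
eef_pos: [0.5781, 0.0682, 0.0333]
eef_rot: [-0.0, 1.0, -0.022, -0.002]
wrist_force: [0.1, 0.2, 0.6]
opening: 1.002
grasp_force: 0.0
```

>>> servo_tool([
  [[0,0,0,0,-1],[0,0,0,0,-0.8],[0,0,0,0,-0.6],[0,0,0,0,-0.4],[0,0,0,0,1]],
])

```text
time_s: 33.85
eef_pos: [0.581, 0.068, 0.0372]
eef_rot: [0.0, 1.0, -0.022, 0.001]
wrist_force: [0.0, 0.1, 6.4]
opening: 0.763
grasp_force: 67.8
```

>>> servo_tool([
  [[0,0,0,0,1],[0,0,0,0,1],[0,0,0,0,1],[0,0,0,0,1],[0,0,0,0,1]],
])

```text
time_s: 34.35
eef_pos: [0.5809, 0.068, 0.0372]
eef_rot: [0.0, 1.0, -0.022, 0.001]
wrist_force: [-1.0, -0.7, 6.3]
opening: 0.758
grasp_force: 67.8
```

>>> servo_tool([
  [[0,0,-0.3,0,1],[0,0,-1.2,0,1],[0,0,-3,0,1],[0,0,-5.5,0,1],[0,0,-8,0,1]],
])

```text
time_s: 34.85
eef_pos: [0.5791, 0.0682, 0.1164]
eef_rot: [-0.0, 1.0, -0.022, -0.001]
wrist_force: [0.1, -0.3, -2.0]
opening: 0.763
grasp_force: 67.0
```

>>> servo_tool([
  [[0,0,-0.5,0,1],[-1,1.1,-0.5,-3,1],[-3,3.3,-0.5,-6,1],[-6,6.7,-0.5,-9,1],[-9,10,-0.5,-9.7,1]],
])

```text
time_s: 35.35
eef_pos: [0.4838, -0.0282, 0.1199]
eef_rot: [-0.0, 0.998, 0.064, -0.001]
wrist_force: [-0.4, -1.0, -1.0]
opening: 0.764
grasp_force: 66.9
```

```bash
python3 - <<'E'
from h import *
o=ctrl.get_obs();print(o['eef_pos'].round(4),o['eef_rot'].round(4),o['opening'],o['wrist_force'].round(1))
w,x,y,z=o['eef_rot'];psi=2*np.arctan2(y,x);T=np.array([.4545,-.0608])-o['eef_pos'][:2]
print(np.degrees(psi),'dx',T@[np.cos(psi),np.sin(psi)]*100,'dy',T@[np.sin(psi),-np.cos(psi)]*100)
E
```

```text
[ 0.4838 -0.0282  0.1199] [-1.000e-04  9.979e-01  6.400e-02 -6.000e-04] 0.7637626734054804 [-0.4 -1.  -1. ]
7.344582672306764 dx -3.319603075156472 dy 2.8560005644239546
```

>>> servo_tool([
  [[-1.2,1,0,0.1,1],[-2.5,2.1,0,0.1,1],[-3.3,2.85,0.5,0.1,1],[-3.3,2.85,2,0.1,1],[-3.3,2.85,3.5,0.1,1]],
])

```text
time_s: 35.85
eef_pos: [0.4562, -0.0605, 0.085]
eef_rot: [0.0, 0.998, 0.061, 0.0]
wrist_force: [0.4, 1.2, -3.2]
opening: 0.762
grasp_force: 67.2
```

>>> servo_tool([
  [[0,0,0,0,1],[0,0,0,0,1],[0,0,0,0,1],[0,0,0,0,1]],
])

```text
time_s: 36.25
eef_pos: [0.4569, -0.0603, 0.0864]
eef_rot: [0.0, 0.998, 0.062, 0.001]
wrist_force: [0.8, 0.6, -2.0]
opening: 0.761
grasp_force: 67.0
```

```bash
python3 - <<'E'
from h import *
s={n:ctrl.camera(n) for n in('scene','top')}
o=ctrl.get_obs();print(o['eef_pos'].round(4),o['eef_rot'].round(4),o['opening'],o['wrist_force'].round(1))
w,x,y,z=o['eef_rot'];psi=2*np.arctan2(y,x);T=np.array([.4545,-.0608])-o['eef_pos'][:2]
print(np.degrees(psi),'dx',T@[np.cos(psi),np.sin(psi)]*100,'dy',T@[np.sin(psi),-np.cos(psi)]*100)
E
```

```text
[ 0.4567 -0.0603  0.0863] [2.000e-04 9.981e-01 6.180e-02 5.000e-04] 0.7604227007714242 [-0.4  0.1 -1.6]
7.084870246505969 dx -0.22505425285244007 dy 0.025716032785951887
```

>>> servo_tool([
  [[-0.2,0.03,0.8,-0.1,1],[-0.2,0.03,2,-0.1,1],[-0.2,0.03,3.1,-0.1,1],[-0.2,0.03,3.6,-0.1,1],[-0.2,0.03,3.6,-0.1,1]],
])

```text
time_s: 36.85
eef_pos: [0.4533, -0.0604, 0.0484]
eef_rot: [-0.001, 0.998, 0.062, -0.001]
wrist_force: [0.2, 0.2, -2.4]
opening: 0.763
grasp_force: 67.0
```

>>> servo_tool([
  [[0,0,0,0,1],[0,0,0,0,1],[0,0,0.1,0,1],[0,0,0.2,0,1],[0,0,0.2,0,1]],
])

```text
time_s: 37.35
eef_pos: [0.4544, -0.0608, 0.0479]
eef_rot: [0.0, 0.998, 0.063, 0.0]
wrist_force: [0.2, -0.3, -1.4]
opening: 0.762
grasp_force: 67.0
```

>>> servo_tool([
  [[0,0,0.05,0,1],[0,0,0.1,0,1],[0,0,0.15,0,1],[0,0,0.2,0,1],[0,0,0.2,0,1]],
])

```text
time_s: 37.85
eef_pos: [0.4543, -0.0607, 0.0457]
eef_rot: [-0.0, 0.998, 0.063, -0.0]
wrist_force: [-1.0, -0.3, -1.8]
opening: 0.76
grasp_force: 67.0
```

>>> servo_tool([
  [[0,0,0.05,0,1],[0,0,0.1,0,1],[0,0,0.1,0,1]],
])

```text
time_s: 38.15
eef_pos: [0.4543, -0.0608, 0.0452]
eef_rot: [-0.0, 0.998, 0.063, -0.0]
wrist_force: [-2.4, 0.3, 3.8]
opening: 0.765
grasp_force: 68.0
```

>>> servo_tool([
  [[0,0,0,0,-0.6],[0,0,0,0,-0.8],[0,0,0,0,-1],[0,0,0,0,-1],[0,0,0,0,-1]],
])

```text
time_s: 38.65
eef_pos: [0.4544, -0.0608, 0.0448]
eef_rot: [0.0, 0.998, 0.063, 0.0]
wrist_force: [0.3, 0.5, 0.1]
opening: 1.006
grasp_force: 0.0
```

>>> servo_tool([
  [[0,0,0,0,-1],[0,0,-1,0,-1],[0,0,-5,0,-1],[0,0,-10,0,-1],[0,0,-15,0,-1]],
])

```text
time_s: 39.15
eef_pos: [0.4537, -0.0605, 0.1968]
eef_rot: [-0.0, 0.998, 0.063, -0.0]
wrist_force: [1.2, 0.9, 0.2]
opening: 1.002
grasp_force: 0.0
```

>>> servo_tool([
  [[0,0,-5,0,-1],[0,0,-9,0,-1],[-2,3,-9,0,-1],[-4,7,-9,0,-1],[-6,11,-9,0,-1]],
])

```text
time_s: 39.65
eef_pos: [0.408, -0.1781, 0.2862]
eef_rot: [0.001, 0.998, 0.064, 0.001]
wrist_force: [1.1, 0.1, 0.7]
opening: 0.997
grasp_force: 0.0
```

>>> servo_tool([
  [[-1,4.5,0,0,-1],[-2,9,0,0,-1],[-3,13.5,0,0,-1],[-4,18,0,0,-1],[-5,22,0,0,-1]],
])

```text
time_s: 40.15
eef_pos: [0.3857, -0.404, 0.2856]
eef_rot: [0.0, 0.998, 0.062, 0.0]
wrist_force: [0.3, 0.9, 0.5]
opening: 1.005
grasp_force: 0.0
```

>>> servo_tool([
  [[-1,4.5,0,0,-1],[-2,9,0,0,-1],[-3,13,0,0,-1],[-4,16,0,0,-1],[-4,16,0,0,-1]],
])

```text
time_s: 40.65
eef_pos: [0.3646, -0.569, 0.2846]
eef_rot: [0.0, 0.998, 0.061, -0.0]
wrist_force: [-0.1, 1.1, -0.5]
opening: 0.999
grasp_force: 0.0
```

```bash
python3 - <<'E'
from sq import *
s={n:ctrl.camera(n) for n in('scene','top')};pickle.dump(s,open('s10.pkl','wb'));o=ctrl.get_obs();print(o['time_s'],o['eef_pos'].round(4),o['opening'])
def sqr(x,y,a,hw,z):
  a=np.radians(a);R=np.array([[np.cos(a),-np.sin(a)],[np.sin(a),np.cos(a)]]);return np.c_[np.array([[1,1],[1,-1],[-1,-1],[-1,1]])*hw@R.T+[x,y],np.full(4,z)]
im=np.zeros((600,800,3),np.uint8)
for cn,(u0,v0),(ou,ov) in(('top',(300,200),(0,0)),('top',(217,200),(400,0)),('scene',(297,200),(0,300)),('scene',(210,235),(400,300))):
  c=s[cn];x0=u0;up=cv2.resize(c['pixels'][v0:v0+50,u0:u0+66],(396,300),interpolation=cv2.INTER_CUBIC)
  for a in(sqr(.4539,-.0608,7.2,.033,.054),sqr(.4539,-.0608,7.2,.041,.008),sqr(.4497,.2079,-4.6,.024,.072),sqr(.4497,.2079,-4.6,.032,.008)):
    cv2.polylines(up,[((proj(c,a)-[u0,v0]+.5)*6).astype(np.int32)],True,(255,0,0),1)
  im[ov:ov+300,ou:ou+396]=up
save('p10',im)
t=s['top'];W,h=tops(t)
for n,u,v,z0,z1 in(('mill',424,228,.128,.148),('salt',373,228,.075,.083),('tin',319,183,.02,.04),('jar',411,180,.06,.105)):
    k,ce,st=blob(W[...,2]>z0,u,v,15);P=poly(t,k,z1);print(n,ce.round(1),st[4],rect(P),circ(P))
for n,u,v,z0,z1 in(('lp',321,220,.035,.054),('sp',236,221,.055,.072)):
    k,ce,st=blob((W[...,2]>z0),u,v,15);k=cv2.morphologyEx(k,cv2.MORPH_CLOSE,np.ones((11,11),np.uint8));print(n,st,*side(t,k,z1))
E
```

```text
40.75 [ 0.3662 -0.5657  0.2847] 0.9992854886227905
mill [424.6 228.1] 275 (array([ 432.6, -352.8]), array([52.7, 51.8]), 44.8) (array([ 433. , -352.3]), np.float64(51.6))
salt [372.  227.6] 105 (array([ 434.5, -212.7]), array([31.9, 34.9]), -0.0) (array([ 434.3, -212.8]), np.float64(33.6))
tin [318.9 183.3] 599 (array([570.9, -52.5]), array([87.3, 83.7]), 0.3) (array([571.6, -52.1]), np.float64(85.9))
jar [412.3 179.6] 198 (array([ 575.3, -328.8]), array([42. , 52.5]), 32.9) (array([ 575.3, -329. ]), np.float64(46.5))
lp [309 209  24  24 164] [455.2 -59.7] [65.6 65. ] 8.23
sp [225 213  18  17 121] [450.6 204.7] [47.3 51.9] -4.93
```

View pics/p10.png

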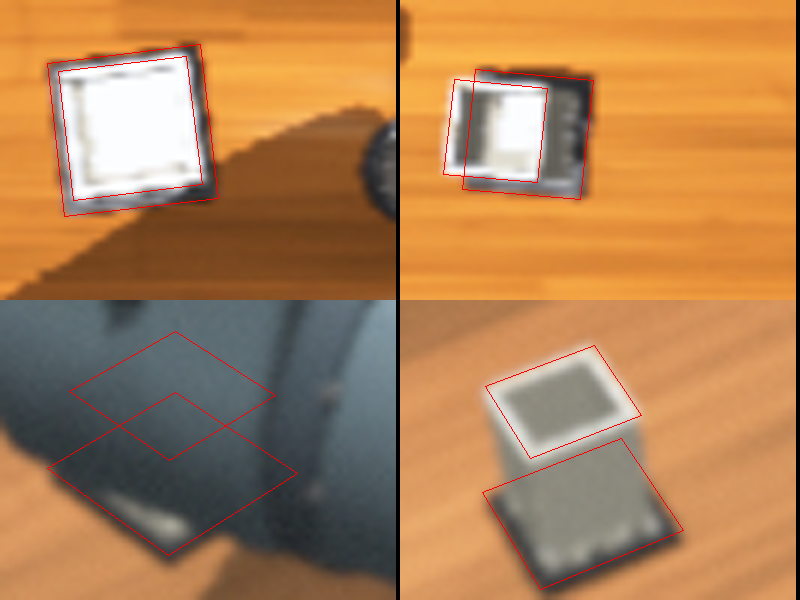

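Both pots sit square on their outlines; the rim overlays match within about 1 mm. The mill and the shaker are centred. The tin is unmoved, and the jar was never approached.

```bash
python3 -c "
from bench import ctrl
print(ctrl.hand_in())"
```

```text
the job is handed in; nothing more can be done
None
```

I handed the job in at about 41 s: the mill, shaker and both pots stand upright on their matching coasters, within about 1 mm by the cameras, and I left the tin and spice jar alone; no verdict came back.

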